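# Clip the snap hook onto the tie-down eye and tug-test it

### The job

Pick up the steel snap hook and clip it onto the right-hand leg of the upright eye on the tie-down track: press its sprung gate open against the leg and draw the hook back so that the leg sits in the crook and the gate snaps shut behind it. Then pull the hook back until the sliding eye is hard against its stop and tug steadily with about 12 N (10 to 15 N, for about a second) to prove that it holds, never loading hook and eye with more than 25 N. Leave the hook lying clipped on the eye and let go of it, and leave the ear muffs, specimen tray and tape measure where they are.

Things in the scene. Friction and masses are not known exactly. Their poses are not given: they have to be found in the camera images.
- snap_hook: Steel snap hook, 176 x 46 x 16 mm, 0.2 to 0.35 kg. Origin: underside of the shank's middle; x along the shank to the hook end, y to the gate side, z up. Shank: flat bar x -35..35, y -12..12, z 0..16 mm; grip it across y. Ring behind to x = -64. Hook bars at z 3..13: spine at y = -18 (10 thick); crook about x = 90, y = 0, inside radius 13; nose at y = 18 (9 thick), x above 82 mm.
- hook_mouth (a point): Point on the shut gate, at x = 74, y = 18, z = 8 mm of the hook. A 10 mm bar is pressed in here from the gate side, towards -y of the hook (keep its centre under x = 77 to miss the nose), until its centre is at y = 7 to 0 mm; then it goes to +x under the nose. Past about x = 90 mm it is off the gate, which snaps shut.
- hook_crook (a point): Where the centre of a 10 mm bar sits when seated in the crook: x = 98, y = 0, z = 8 mm of the hook. The hook's outer end is at x = 113 mm.
- hook_gate (a joint): The sprung gate, a bar 8 mm thick and 48 mm long hinged at x = 39, y = 18 mm of the hook, its tip beside the nose. Radians: 0 shut, grows as the tip swings inwards (to the spine), at most 0.75; it opens inwards only. Pressing it at hook_mouth takes about 4 N at first, 8 N at 0.55 rad.
- eye_car: Sliding eye: car plate 40 x 62 mm, top at z = 14, with an upright arch of 10 mm round bar, legs at y = -21 and 21 mm, straight to z = 52, top at z = 78. Origin: mid car, table height; x along the track away from the robot, y left, z up. Track: 180 x 64 mm, 8 to 10 high, fixed. It slides along x against 2.5 N friction; 5 to 30 mm towards -x it meets a hard stop that must be felt.
- eye_leg (a point): Centre line of the eye's right-hand leg (y = -21 mm of eye_car), 30 mm above the table. The hook comes to it from the right, gate towards the leg, shank along the track and pointing back to the robot, its underside 17 to 24 mm above the table so that it clears car plate and track.
- ear_muffs: Ear muffs, 168 x 132 x 67 mm, a bystander lying on the table; origin at the middle of the underside.
- specimen_tray: Small specimen tray with a fossil, 65 x 85 x 24 mm, a bystander; origin at the middle of the underside.
- tape_measure: Tape measure, 34 x 83 x 64 mm, a bystander; origin at the middle of the underside.

How it is judged:
By the outcome, as a careful person would: the job done as asked, in the order asked, and still so for the second after the job is handed in, with the robot touching nothing.
It also fails if it takes over 58 s, if anything falls off the work surface, if the arm or the gripper's body presses on something with over 40 N, if the wrist force passes 120 N, or if a joint passes its speed limit or range.

### The arm

A 6-joint arm with a two-finger parallel gripper is mounted at the origin on a cart in front of the work surface, level with it; the furniture and walls round the work are solid. World frame = base frame: x ahead of the robot, y to its left, z up, the work surface at z = 0. Lengths are in m, angles in rad, forces in N, time in s.
With the tool pointing down it reaches from about 0.375 to 0.975 m from the base axis. Payload 3.8 kg.
Tool frame: the origin (TCP) lies midway between the tips of the shut fingers; the grasp point (between the pads) lies 19 mm behind it; z points along the fingers, y is the line along which they close (so a half turn about z gives the same grasp; the last joint's range is limited). The gripper opens to 85 mm and grips with 20 to 120 N. Pads are 22 mm wide; open, the fingers measure 114 mm over their backs; the gripper's body (76 mm by 85 mm) begins 54 mm behind the grasp point. The pads swing forward as they close: fully open they stand 13 mm farther back than shut.
Start: joints at [-1.344, 0.264, 1.604, -0, 1.274, -0.037], TCP at [0.176, -0.652, 0.231] pointing down, gripper open.
Joint ranges: [-2.63, 2.63], [-0.94, 2.18], [0.31, 2.57], [-1.31, 4.45], [0, 2.66], [-2.55, 2.55]. Speed limits (rad/s): [2.57, 2.57, 3.14, 3.14, 3.14, 3.14].

### API

Orientations are given as a rotation vector (axis times angle).
In Python, from workcell import sensors, viewer, job gives the robot as it stands.
- The arm moves only by the shell command python3 -m inch 'ROWS' [FORCE]. ROWS is JSON, one flat list of numbers, 7 for each row, row after row: the shift along the tool's x, y, z in mm, then the turn, a rotation vector about the tool's x, y, z in degrees, then the finger opening in mm, from 0 to 85.4. A call has exactly 8 rows; each row shifts and turns the commanded pose from where the row before left it, along the tool's axes as they then stand; what a row does not reach is not made up. A row lasts 1/10 s, in which the tool goes at most 50 mm and 8.59 degrees, less where a joint would pass 70% of its speed; a pose out of reach is approached as far as the arm can. A call is refused whole if a number of a shift passes 50 or a number of a turn 8.59, either way. A call with a gripper value outside its range is refused whole. The fingers move at their own pace and stop on an object; FORCE is the grip in N (left out, the last holds). Time passes only in rows, so rows that do not move let the fingers close, or fill a call up. It gives the time, the measured TCP pose, the force, the opening and the grip force at its end, in the units of the state.
- sensors.read_state(): the state, without advancing time (a new reading comes with each control period).
- viewer.read_camera(name): name is "side" or "top" or "wrist"; returns the picture (400x640x3 uint8, red, green, blue); there is no depth.
- viewer.camera_params(name): a dict with "K" (3x3 intrinsics, pixels), "k1" (the pictures are not rectified: a ray, as slopes to the right and down, at radius r is drawn at 1 + k1 r^2 times it, then the intrinsics apply), "world_to_cam" (4x4, takes a point from world to camera coordinates). Camera axes: x right, y down, z forward; pixel columns grow to the right and rows downward; lengths in m; the calibration is good to about 2 mm. A picture is of the moment at which its call begins: read the wrist's pose just before it. camera_params takes no time and is no camera call; for the wrist camera it gives the pose at the moment of the call.
- job.finish_job(): hands the job in; it is judged then, once.
The state is a dict: "time": time; "q": joint angles; "joint_vel": joint speeds; "joint_torque": joint torques, N m; "tool_pos": TCP position; "tcp_rot": TCP orientation; "wrist_force": force on the tool from outside, world axes, zero at the start; "torque": the same for the moment, N m; "width": opening from 0.0 (shut) to 1.0 (fully open); "grip_force": force on a finger pad.
Only numpy, scipy, OpenCV 4.12 (cv2) and the standard library are available. Lean on these libraries where they do the work, as an engineer would, in place of code of your own. Each camera call takes 0.05 s, during which the arm holds its last target. There are 200 camera calls.

## Working session

There is one attempt and no reset: what is moved stays moved. The work goes in short steps, Python scripts to look and compute and a shell command to move; the robot and the scene stay as the last step left them, time stands still between calls to the robot, and variables do not carry over. Pictures are saved under pics/ and viewed, at most 10 in all, crops included, and the job is handed in when it is done.

```bash
mkdir -p pics; ls; cat > h.py <<'E'
import numpy as np, cv2
from workcell import sensors, viewer, job
def snap(name,fn):
    p=viewer.camera_params(name); im=viewer.read_camera(name)
    cv2.imwrite(fn,cv2.cvtColor(np.asarray(im),cv2.COLOR_RGB2BGR)); np.savez(fn+'.npz',K=p['K'],k1=p['k1'],T=p['world_to_cam'])
def pix2w(fn,uv,z):
    d=np.load(fn+'.npz');K,k1,T=d['K'],float(d['k1']),d['T'];out=[]
    dist=np.array([k1,0,0,0.])
    for u in np.atleast_2d(uv):
        s=cv2.undistortPoints(np.array([[u]],float),K,dist)[0,0]
        R,t=T[:3,:3],T[:3,3];c=-R.T@t;r=R.T@np.array([s[0],s[1],1]);out.append(c+r*(z-c[2])/r[2])
    return np.array(out)
def w2pix(fn,P):
    d=np.load(fn+'.npz');T=d['T']
    return cv2.projectPoints(np.atleast_2d(np.array(P,float)),cv2.Rodrigues(T[:3,:3])[0],T[:3,3],d['K'],np.array([float(d['k1']),0,0,0]))[0][:,0]
E
python3 - <<'E'
from h import *
s=sensors.read_state(); print(s)
snap('top','pics/top.png');snap('side','pics/side.png')
a=cv2.imread('pics/top.png')
d=np.load('pics/top.png.npz'); print(d['K'],d['k1'],d['T'])
E
```

```text
pics
{'time': 0.0, 'q': array([-1.34393796e+00,  2.64728636e-01,  1.60538500e+00, -1.77559559e-05,
        1.27369684e+00, -3.68959327e-02]), 'joint_vel': array([-0.00172265, -0.00036491,  0.00115667,  0.00086863, -0.00066653,
        0.00036418]), 'joint_torque': array([-1.30123917e-03, -5.15110588e+01, -3.67314863e+01, -3.21038951e-04,
        1.28707982e-02, -1.31652530e-05]), 'tool_pos': array([ 0.17580682, -0.65094164,  0.2299726 ]), 'tcp_rot': array([-3.11212543e+00, -4.12822437e-01,  3.56683753e-04]), 'wrist_force': array([-0.04689644, -0.31309178, -0.01691227]), 'torque': array([-0.00469441, -0.00571013,  0.03061649]), 'grip_force': 0.0, 'width': 1.0026553476400917}
[[388.85571456   0.         325.51297896]
 [  0.         388.85571456 196.99588445]
 [  0.           0.           1.        ]] -0.0945753815516841 [[ 0.01659896 -0.99978353 -0.01254446  0.0158547 ]
 [-0.98940993 -0.01461479 -0.14441051  0.54045616]
 [ 0.14419592  0.01480868 -0.98943835  1.08358196]
 [ 0.          0.          0.          1.        ]]
```

View pics/top.png

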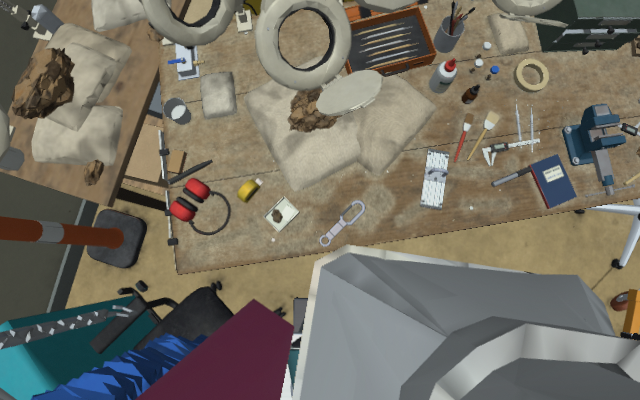

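View pics/side.png

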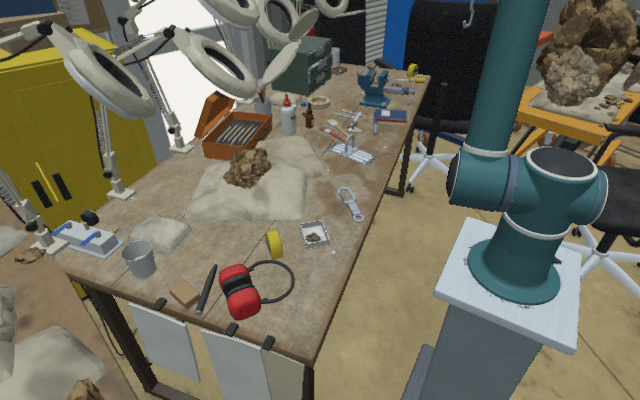

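Top view: the hook lies with its ring at about (326,239) and crook at (358,208). The track with the eye is around (435,178), and the tray is at (281,213).

```bash
python3 - <<'E'
from h import *
a=cv2.imread('pics/top.png')
c1=cv2.resize(a[190:255,310:380],None,fx=8,fy=8,interpolation=cv2.INTER_CUBIC)[:520,:390+170]
c2=cv2.resize(a[140:215,412:458],None,fx=7,fy=7,interpolation=cv2.INTER_CUBIC)
o=np.zeros((525,800,3),np.uint8); c1=cv2.resize(a[190:255,315:374],None,fx=8,fy=8,interpolation=cv2.INTER_CUBIC)
o[:520,:472]=c1; o[:525,478:800]=c2
cv2.imwrite('pics/crop1.png',o)
E
```

```text
(no output)
```

View pics/crop1.png

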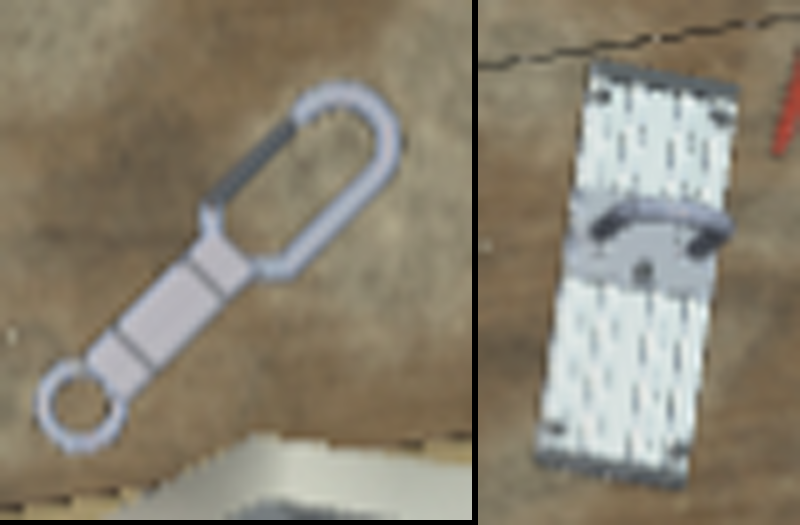

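```bash
python3 - <<'E'
from h import *
f='pics/top.png'
h=lambda L:[(315+x/8,190+y/8) for x,y in L]
t=lambda L:[(412+(x-478)/7,140+y/7) for x,y in L]
H=pix2w(f,h([(80,405),(168,318),(345,138),(392,92)]),0.008);print('hook',H)
H=pix2w(f,h([(168,318)]),0.016);print('shank top',H)
H=pix2w(f,h([(80,405),(345,138)]),0.008)
print('len',np.linalg.norm(H[1]-H[0]),'yaw',np.degrees(np.arctan2(*(H[1]-H[0])[1::-1])))
T=pix2w(f,t([(592,65),(738,90),(688,485),(537,462)]),0.009);print(T);print('yaw',np.degrees([np.arctan2(*(T[0]-T[3])[1::-1]),np.arctan2(*(T[1]-T[2])[1::-1])]))
print(np.linalg.norm(T[0]-T[3]),np.linalg.norm(T[1]-T[0]))
print(pix2w(f,t([(578,190),(562,275),(712,298),(600,235),(700,250)]),0.014))
E
```

```text
hook [[ 0.41574352  0.02416085  0.008     ]
 [ 0.44804724 -0.00758189  0.008     ]
 [ 0.51549473 -0.07213212  0.008     ]
 [ 0.53290517 -0.08946521  0.008     ]]
shank top [[ 0.44755826 -0.00747485  0.016     ]]
len 0.1386457406234498 yaw -43.98940051672291
[[ 0.69550933 -0.28474533  0.009     ]
 [ 0.68561071 -0.34855758  0.009     ]
 [ 0.51281538 -0.32149397  0.009     ]
 [ 0.5217461  -0.25702374  0.009     ]]
yaw [-9.06438256 -8.90148371]
0.17596064429752784 0.0645754289354195
[[ 0.63874051 -0.27592794  0.014     ]
 [ 0.60154879 -0.26815541  0.014     ]
 [ 0.59264029 -0.33260237  0.014     ]
 [ 0.61922551 -0.28494451  0.014     ]
 [ 0.61343052 -0.32804039  0.014     ]]
```

```bash
python3 -m inch '[26.9,-34.4,0,0,0,0,60, 26.9,-34.4,0,0,0,0,60, 26.9,-34.4,0,0,0,0,60, 26.9,-34.4,0,0,0,0,60, 26.9,-34.4,0,0,0,0,60, 26.9,-34.4,0,0,0,0,60, 26.9,-34.4,0,0,0,0,60, 26.9,-34.4,0,0,0,0,60]'; python3 -m inch '[26.9,-34.4,0,0,0,0,60, 26.9,-34.4,0,0,0,0,60, 26.9,-34.4,0,0,0,0,60, 26.9,-34.4,0,0,0,0,60, 26.9,-34.4,0,0,0,0,60, 26.9,-34.4,0,0,0,0,60, 26.9,-34.4,0,0,0,0,60, 26.9,-34.4,0,0,0,0,60]'; python3 -m inch '[0,0,10,0,0,7.4,60, 0,0,10,0,0,7.4,60, 0,0,10,0,0,7.4,60, 0,0,10,0,0,7.4,60, 0,0,10,0,0,7.4,60, 0,0,10,0,0,7.4,60, 0,0,10,0,0,7.4,60, 0,0,10,0,0,7.4,60]'
python3 - <<'E'
from h import *
from scipy.spatial.transform import Rotation as R
s=sensors.read_state();print(s['tool_pos'],s['q']);print(R.from_rotvec(s['tcp_rot']).as_matrix())
snap('wrist','pics/w1.png')
E
```

```text
time: 0.9
tool_pos: [0.3121, -0.3279, 0.2309]
tcp_rot: [-3.114, -0.412, 0.0]
wrist_force: [0.6, -0.4, -0.1]
width: 0.703
grip_force: 0.0
time: 1.7
tool_pos: [0.4481, -0.0062, 0.2311]
tcp_rot: [3.114, 0.414, 0.0]
wrist_force: [0.6, -1.1, -0.4]
width: 0.703
grip_force: 0.0
time: 2.5
tool_pos: [0.4475, -0.008, 0.1505]
tcp_rot: [2.909, -1.187, -0.001]
wrist_force: [0.4, 0.7, 0.2]
width: 0.703
grip_force: 0.0
[ 0.44753278 -0.00800115  0.15045939] [-7.35498290e-02 -1.06348294e-01  2.15723821e+00  2.19470785e-05
  1.09152788e+00  2.27199526e+00]
[[ 7.14589456e-01 -6.99543590e-01 -8.21482800e-04]
 [-6.99543777e-01 -7.14589741e-01  8.00562536e-05]
 [-6.43026020e-04  5.17455826e-04 -9.99999659e-01]]
```

View pics/w1.png

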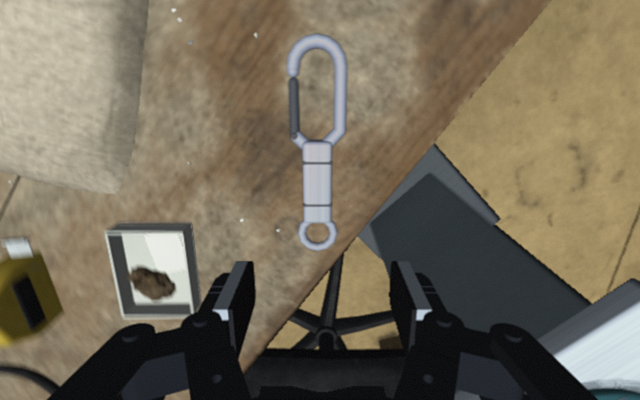

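The wrist view shows the hook almost aligned with the tool. The shank runs from (317,141) to (317,222), the ring is at (318,234), the crook top at (318,36), and the gate is on the left.

```bash
python3 - <<'E'
from h import *
f='pics/w1.png'
a=pix2w(f,[(317,141),(317,222),(317.5,181)],.016);print(a,np.linalg.norm(a[0]-a[1]))
b=pix2w(f,[(318,234),(318.5,62)],.008);d=b[1]-b[0];y=np.arctan2(d[1],d[0]);print(b,np.linalg.norm(d),np.degrees(y))
m=(a[0]+a[1])/2; u=np.array([np.cos(y),np.sin(y),0]);
c=b[1]-0.09*u; print('mid from crook',c)
p=np.array([.4475,-.008]);print((m[:2]-p)@[.7146,-.6995],(m[:2]-p)@[-.6995,-.7146],(c[:2]-p)@[.7146,-.6995],(c[:2]-p)@[-.6995,-.7146])
E
```

```text
[[ 0.47709767 -0.03166722  0.016     ]
 [ 0.42808128  0.01670164  0.016     ]
 [ 0.45356318 -0.0090168   0.016     ]] 0.0688632960976817
[[ 0.41702961  0.0264972   0.008     ]
 [ 0.51767912 -0.07317693  0.008     ]] 0.14165189054981975 -44.72102556093871
mid from crook [ 0.45373041 -0.00984794  0.008     ]
0.0032751479646769615 -0.003929683897787431 0.005744883148688237 -0.0030376314267170582
```

```bash
python3 -m inch '[4.5,-3.5,20,0,0,0,60, 0,0,20,0,0,0,60, 0,0,20,0,0,0,60, 0,0,20,0,0,0,60, 0,0,20,0,0,0,60, 0,0,20,0,0,0,60, 0,0,15,0,0,0,60, 0,0,9,0,0,0,60]' 100; python3 -m inch '[0,0,2,0,0,0,60, 0,0,0,0,0,0,15, 0,0,0,0,0,0,15, 0,0,0,0,0,0,15, 0,0,0,0,0,0,15, 0,0,0,0,0,0,15, 0,0,0,0,0,0,15, 0,0,0,0,0,0,15]' 100
```

```text
time: 3.35
tool_pos: [0.4525, -0.0086, 0.006]
tcp_rot: [2.912, -1.176, -0.004]
wrist_force: [0.2, 0.3, 0.4]
width: 0.704
grip_force: 0.0
time: 4.15
tool_pos: [0.4547, -0.0088, 0.0067]
tcp_rot: [-2.912, 1.178, -0.003]
wrist_force: [-2.2, 0.3, 5.6]
width: 0.245
grip_force: 98.7
```

```bash
python3 -m inch '[0,0,-5,0,0,0,15, 0,0,-15,0,0,-4.5,15, 0,0,-18,0,0,-5.5,15, 0,0,-18,0,0,-5.5,15, 0,0,-18,0,0,-5.5,15, 0,0,-18,0,0,-5.5,15, 0,0,-13,0,0,-5.5,15, 0,0,-7,0,0,-3.5,15]';  python3 -m inch '[14,35,0,0,0,0,15, 18,44,0,0,0,0,15, 18,45,0,0,0,0,15, 18,45,0,0,0,0,15, 18,45,0,0,0,0,15, 18,45,0,0,0,0,15, 18,45,0,0,0,0,15, 14,36,0,0,0,0,15]';  python3 - <<'E'
from h import *
from scipy.spatial.transform import Rotation as R
s=sensors.read_state();print(s['tool_pos'],s['wrist_force'],s['width'],s['q']);print(R.from_rotvec(s['tcp_rot']).as_matrix())
snap('wrist','pics/w2.png')
E
```

```text
time: 4.95
tool_pos: [0.4543, -0.0087, 0.119]
tcp_rot: [-3.133, 0.23, -0.004]
wrist_force: [0.5, 0.7, -2.2]
width: 0.247
grip_force: 98.4
time: 5.75
tool_pos: [0.5374, -0.3679, 0.1173]
tcp_rot: [3.132, -0.237, 0.001]
wrist_force: [0.7, 0.4, -2.4]
width: 0.244
grip_force: 98.6
[ 0.53742871 -0.36791221  0.11734986] [ 0.65057746  0.40174467 -2.42044486] 0.2440517059139014 [-6.38423726e-01  3.08533441e-01  1.76608412e+00 -2.51950452e-04
  1.06645886e+00  1.08330540e+00]
[[ 9.88649493e-01 -1.50240142e-01  2.83107937e-04]
 [-1.50239995e-01 -9.88649437e-01 -4.84777622e-04]
 [ 3.52727562e-04  4.36741015e-04 -9.99999842e-01]]
```

View pics/w2.png

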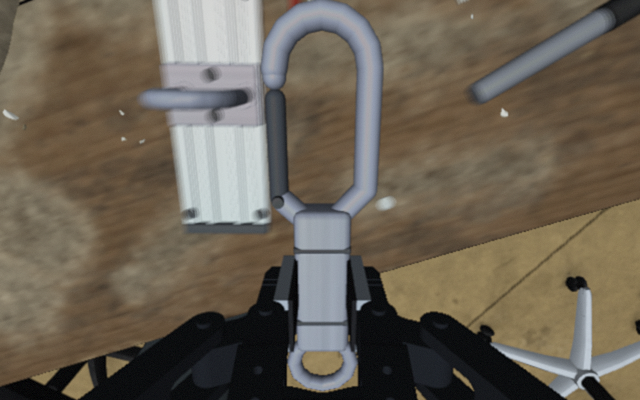

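The hook is held straight: nose and gate tip meet at (275,85), inner crook top is at (322,35), and the shank front is at (322,212). The car plate corners are about (161,66), (262,63), (265,122) and (168,125), and the arch runs (145..250,98).

```bash
python3 - <<'E'
from h import *
im=cv2.imread('pics/w2.png'); cv2.imwrite('pics/crop2.png',cv2.resize(im[0:235,135:335],None,fx=2.5,fy=2.5,interpolation=cv2.INTER_CUBIC))
f='pics/w2.png'; t=np.array([.53743,-.36791]); X=np.array([.98865,-.15024]); Y=np.array([.15024,.98865])
rel=lambda P:[(round(1e3*float((p[:2]-t)@X),1),round(1e3*float((p[:2]-t)@Y),1)) for p in P]
print('hook(103,0)(82,18)', rel(pix2w(f,[(322,35),(275,85)],.1186)),'(35,0)(-35,0)',rel(pix2w(f,[(322,212),(322,350)],.1266)))
c=pix2w(f,[(161,66),(262,63),(265,122),(168,125)],.014);print(rel(c)); m=c.mean(0)
u=(c[0]+c[1]-c[2]-c[3])[:2];print('yaw',np.degrees(np.arctan2(u[1],u[0])))
for yaw in (-9,):
  a=np.radians(yaw);leg=m[:2]-.021*np.array([-np.sin(a),np.cos(a)]);print('car',m,'leg',leg,rel([leg]))
L=m[:2]+.021*np.array([-np.sin(a),np.cos(a)])
print(w2pix(f,[[*leg,.014],[*leg,.052],[*L,.014],[*L,.052],[*m[:2],.073]]))
E
```

```text
hook(103,0)(82,18) [(98.5, 0.4), (81.2, 18.4)] (35,0)(-35,0) [(32.2, 0.3), (-37.0, 0.3)]
[(91.3, 105.0), (93.5, 39.4), (55.9, 39.4), (53.7, 106.0)]
yaw -9.447474468058958
car [ 0.6210784  -0.30732171  0.014     ] leg [ 0.61779328 -0.32806317] [(73.5, 51.5)]
[[245.63091616  95.20254997]
 [231.98388612  97.78887578]
 [182.55230709  94.47916003]
 [157.4234002   96.88813328]
 [180.79710827  99.1706105 ]]
```

View pics/crop2.png

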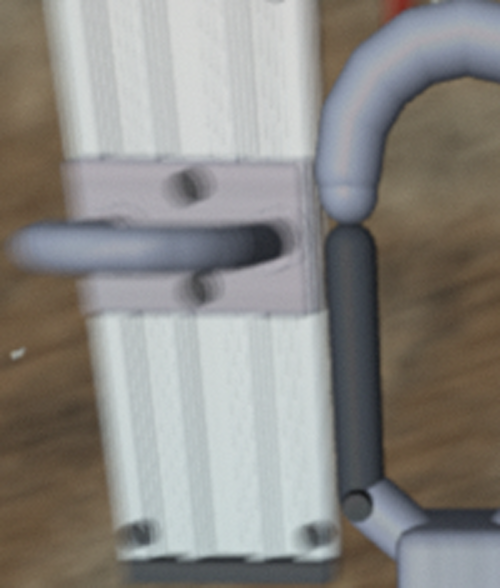

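```bash
python3 -m inch '[2,0,10,0,0,0,15, 0,0,14,0,0,0,15, 0,0,14,0,0,0,15, 0,0,14,0,0,0,15, 0,0,14,0,0,0,15, 0,0,12,0,0,0,15, 0,0,8,0,0,0,15, 0,0,5,0,0,0,15]';  python3 - <<'E'
from h import *
s=sensors.read_state();print(s['tool_pos'],s['wrist_force'],s['width'])
snap('wrist','pics/w3.png')
im=cv2.imread('pics/w3.png'); cv2.imwrite('pics/crop3.png',cv2.resize(im[0:235,100:400],None,fx=2.5,fy=2.5,interpolation=cv2.INTER_CUBIC))
E
```

```text
time: 6.6
tool_pos: [0.539, -0.365, 0.0251]
tcp_rot: [-3.132, 0.235, 0.002]
wrist_force: [-0.0, 1.0, -1.9]
width: 0.244
grip_force: 98.8
[ 0.53899416 -0.36498337  0.02506815] [-0.03154454  1.01858477 -1.91633544] 0.24396684084925385
```

View pics/crop3.png

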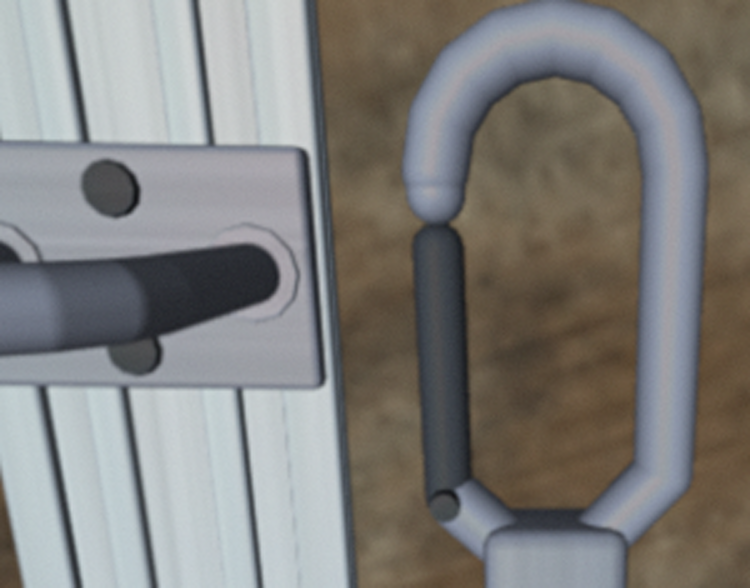

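The leg base sits at crop (250,273), level with the gate. That is about 9 mm below the nose tip (437,222) and about 31 mm left of the gate. I'll shift slightly forward and press left.

```bash
python3 -m inch '[1.5,-3,0,0,0,0,15, 0,-5,0,0,0,0,15, 0,-5,0,0,0,0,15, 0,-4,0,0,0,0,15, 0,-3,0,0,0,0,15, 0,-2,0,0,0,0,15, 0,-2,0,0,0,0,15, 0,-2,0,0,0,0,15]';  python3 - <<'E'
from h import *
s=sensors.read_state();print(s['tool_pos'],s['wrist_force'],s['torque'])
E
```

```text
time: 7.45
tool_pos: [0.5446, -0.3404, 0.0264]
tcp_rot: [3.132, -0.235, 0.0]
wrist_force: [-1.7, -3.9, -2.2]
width: 0.245
grip_force: 98.8
[ 0.54461152 -0.34043608  0.02636475] [-1.66223025 -3.93882434 -2.21876625] [-0.6849673   0.33534555 -0.26483979]
```

```bash
python3 -m inch '[0,-2,0,0,0,0,15, 0,-2,0,0,0,0,15, 0,-2,0,0,0,0,15, 0,-2,0,0,0,0,15, 0,-2,0,0,0,0,15, 0,0,0,0,0,0,15, 0,0,0,0,0,0,15, 0,0,0,0,0,0,15]';  python3 - <<'E'
from h import *
s=sensors.read_state();print(s['tool_pos'],s['wrist_force'],s['torque'])
snap('wrist','pics/w4.png')
im=cv2.imread('pics/w4.png'); cv2.imwrite('pics/crop4.png',cv2.resize(im[0:235,100:400],None,fx=2.5,fy=2.5,interpolation=cv2.INTER_CUBIC))
E
```

```text
time: 8.25
tool_pos: [0.5462, -0.3313, 0.0265]
tcp_rot: [3.131, -0.236, 0.001]
wrist_force: [-1.0, -5.5, -2.9]
width: 0.243
grip_force: 98.8
[ 0.54615976 -0.33134345  0.02650306] [-0.99472092 -5.47741867 -2.94580133] [-1.00279249  0.41856548 -0.36538561]
```

View pics/crop4.png

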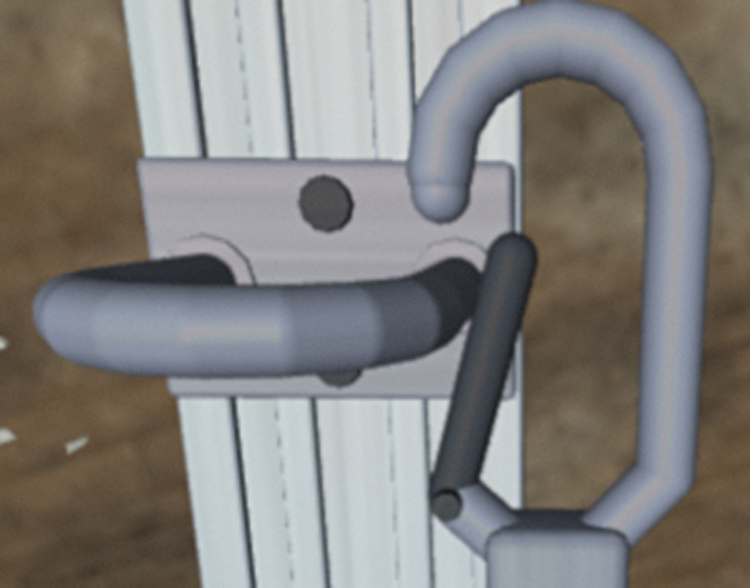

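The gate is open by about 0.25 rad. The leg is at about (455,285), 10 mm short of the nose tip at (440,218), which is where I want it. Continue pressing.

```bash
python3 -m inch '[0,-2,0,0,0,0,15, 0,-2,0,0,0,0,15, 0,-2,0,0,0,0,15, 0,-2,0,0,0,0,15, 0,-1,0,0,0,0,15, 0,0,0,0,0,0,15, 0,0,0,0,0,0,15, 0,0,0,0,0,0,15]';  python3 - <<'E'
from h import *
s=sensors.read_state();print(s['tool_pos'],s['wrist_force'],s['torque'])
snap('wrist','pics/w5.png')
im=cv2.imread('pics/w5.png'); cv2.imwrite('pics/crop5.png',cv2.resize(im[0:235,100:400],None,fx=2.5,fy=2.5,interpolation=cv2.INTER_CUBIC))
E
```

```text
time: 9.1
tool_pos: [0.5482, -0.3236, 0.027]
tcp_rot: [3.129, -0.237, 0.004]
wrist_force: [-1.0, -7.9, -2.2]
width: 0.246
grip_force: 98.9
[ 0.54824316 -0.32355066  0.02704689] [-1.01382123 -7.91927122 -2.16216487] [-1.4352335   0.29330948 -0.54711595]
```

View pics/crop5.png

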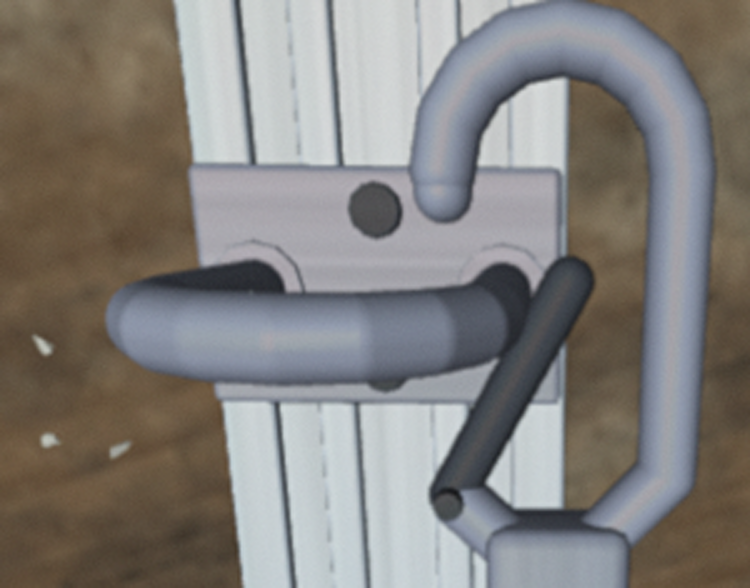

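```bash
python3 -m inch '[0,-1.5,0,0,0,0,15, 0,-1,0,0,0,0,15, -3,0,0,0,0,0,15, -4,0,0,0,0,0,15, -4,0,0,0,0,0,15, -4,0,0,0,0,0,15, -4,0,0,0,0,0,15, -2,0,0,0,0,0,15]';  python3 - <<'E'
from h import *
s=sensors.read_state();print(s['tool_pos'],s['wrist_force'],s['torque'])
snap('wrist','pics/w6.png')
im=cv2.imread('pics/w6.png'); cv2.imwrite('pics/crop6.png',cv2.resize(im[0:235,100:400],None,fx=2.5,fy=2.5,interpolation=cv2.INTER_CUBIC))
E
```

```text
time: 9.95
tool_pos: [0.5268, -0.3149, 0.026]
tcp_rot: [-3.132, 0.235, 0.001]
wrist_force: [-0.6, 0.0, -1.3]
width: 0.246
grip_force: 99.0
[ 0.52682426 -0.3148703   0.0260495 ] [-0.59882762  0.03651513 -1.34780152] [-0.04006622  0.06731208 -0.02230504]
```

View pics/crop6.png

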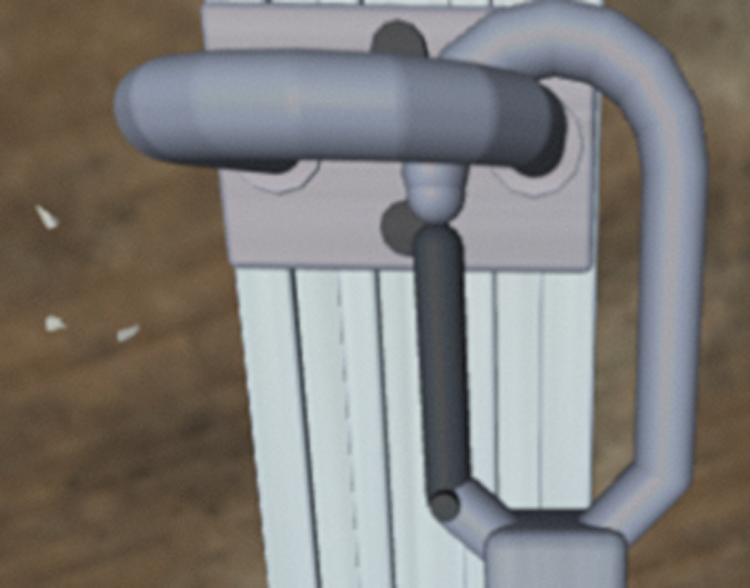

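The leg is in the crook and the gate is shut, with its tip back at (437,225) against the nose. Now pull to the stop by force.

```bash
python3 -m inch '[-1.2,0,0,0,0,0,15, -1.2,0,0,0,0,0,15, -1.2,0,0,0,0,0,15, -1.2,0,0,0,0,0,15, -1.2,0,0,0,0,0,15, -1.2,0,0,0,0,0,15, -0.8,0,0,0,0,0,15, 0,0,0,0,0,0,15]'; python3 -m inch '[-0.6,0,0,0,0,0,15, -0.6,0,0,0,0,0,15, -0.6,0,0,0,0,0,15, -0.6,0,0,0,0,0,15, -0.6,0,0,0,0,0,15, -0.6,0,0,0,0,0,15, 0,0,0,0,0,0,15, 0,0,0,0,0,0,15]'
```

```text
time: 10.8
tool_pos: [0.5192, -0.3143, 0.0263]
tcp_rot: [-3.133, 0.235, -0.0]
wrist_force: [2.1, 0.3, -3.0]
width: 0.242
grip_force: 99.0
time: 11.6
tool_pos: [0.5162, -0.314, 0.0265]
tcp_rot: [3.132, -0.235, 0.002]
wrist_force: [4.5, 1.4, -2.2]
width: 0.241
grip_force: 99.0
```

```bash
python3 -m inch '[-0.6,0,0,0,0,0,15, -0.6,0,0,0,0,0,15, -0.6,0,0,0,0,0,15, -0.6,0,0,0,0,0,15, -0.6,0,0,0,0,0,15, 0,0,0,0,0,0,15, 0,0,0,0,0,0,15, 0,0,0,0,0,0,15]'
```

```text
time: 12.4
tool_pos: [0.516, -0.3142, 0.0273]
tcp_rot: [3.131, -0.235, 0.01]
wrist_force: [11.7, 0.8, -3.5]
width: 0.243
grip_force: 98.7
```

```bash
for i in 1; do python3 -m inch '[-0.3,0,0,0,0,0,15, 0,0,0,0,0,0,15, 0,0,0,0,0,0,15, 0,0,0,0,0,0,15, 0,0,0,0,0,0,15, 0,0,0,0,0,0,15, 0,0,0,0,0,0,15, 0,0,0,0,0,0,15]'; done; python3 -m inch '[0,0,0,0,0,0,15, 0,0,0,0,0,0,15, 0,0,0,0,0,0,15, 0,0,0,0,0,0,15, 0,0,0,0,0,0,15, 0,0,0,0,0,0,15, 0,0,0,0,0,0,15, 0,0,0,0,0,0,15]'
```

```text
time: 13.2
tool_pos: [0.516, -0.3142, 0.0274]
tcp_rot: [3.131, -0.235, 0.011]
wrist_force: [12.0, 1.1, -6.0]
width: 0.245
grip_force: 98.7
time: 14.0
tool_pos: [0.516, -0.3142, 0.0274]
tcp_rot: [3.131, -0.235, 0.011]
wrist_force: [12.1, 2.2, -6.2]
width: 0.242
grip_force: 98.7
```

```bash
python3 -m inch '[1,0,0,0,0,0,15, 1,0,0,0,0,0,15, 1,0,0,0,0,0,15, 1,0,0,0,0,0,15, 0.5,0,0,0,0,0,15, 0,0,1,0,0,0,15, 0,0,1,0,0,0,15, 0,0,1,0,0,0,15]'; python3 -m inch '[0,0,1,0,0,0,15, 0,0,1,0,0,0,15, 0,0,1,0,0,0,15, 0,0,1,0,0,0,15, 0,0,0.5,0,0,0,15, 0,0,0,0,0,0,15, 0,0,0,0,0,0,15, 0,0,0,0,0,0,15]'
```

```text
time: 14.8
tool_pos: [0.5164, -0.3139, 0.0231]
tcp_rot: [-3.133, 0.235, 0.001]
wrist_force: [1.3, -0.5, -1.7]
width: 0.241
grip_force: 99.2
time: 15.6
tool_pos: [0.5167, -0.314, 0.0187]
tcp_rot: [-3.133, 0.235, 0.001]
wrist_force: [0.2, 0.5, -1.7]
width: 0.241
grip_force: 99.1
```

```bash
python3 -m inch '[0,0,0.5,0,0,0,15, 0,0,0.5,0,0,0,15, 0,0,0.4,0,0,0,15, 0,0,0,0,0,0,15, 0,0,0,0,0,0,15, 0,0,0,0,0,0,15, 0,0,0,0,0,0,15, 0,0,0,0,0,0,15]'
```

```text
time: 16.4
tool_pos: [0.517, -0.3141, 0.0174]
tcp_rot: [3.133, -0.235, 0.0]
wrist_force: [-0.0, -0.3, -0.4]
width: 0.244
grip_force: 99.2
```

```bash
python3 -m inch '[0,0,0,0,0,0,26, 0,0,0,0,0,0,30, 0,0,0,0,0,0,38, 0,0,0,0,0,0,46, 0,0,0,0,0,0,50, 0,0,0,0,0,0,50, 0,0,0,0,0,0,50, 0,0,0,0,0,0,50]' 20; python3 -m inch '[0,0,-6,0,0,0,50, 0,0,-12,0,0,0,50, 0,0,-18,0,0,0,50, 0,0,-22,0,0,0,50, 0,0,-22,0,0,0,50, 0,0,-22,0,0,0,50, 0,0,-18,0,0,0,50, 0,0,-10,0,0,0,50]'; python3 - <<'E'
from h import *
s=sensors.read_state();print(s['tool_pos'],s['wrist_force'])
snap('wrist','pics/w7.png')
im=cv2.imread('pics/w7.png')
f='pics/w7.png'
# expected hook landmarks at final pose: origin = (.517,-.3141)-2mm along x
X=np.array([.98865,-.15024]);Y=np.array([.15024,.98865]);o=np.array([.517,-.3141])-.002*X
P=lambda x,y,z:[*(o+x*1e-3*X+y*1e-3*Y),z]
print(w2pix(f,[P(-35,0,.027),P(35,0,.027),P(60,-18,.02),P(60,18,.02),P(60,0,.01),P(98,0,.02)]).round())
E
```

```text
time: 17.2
tool_pos: [0.5169, -0.314, 0.0174]
tcp_rot: [-3.133, 0.235, 0.0]
wrist_force: [0.9, -0.1, 0.2]
width: 0.584
grip_force: 0.0
time: 18.0
tool_pos: [0.5181, -0.3149, 0.1508]
tcp_rot: [3.131, -0.235, 0.006]
wrist_force: [0.8, 0.5, 0.7]
width: 0.585
grip_force: 0.0
[ 0.51813648 -0.31485438  0.15082115] [0.80678043 0.47704735 0.6501848 ]
[[321. 236.]
 [321. 152.]
 [345. 118.]
 [298. 118.]
 [321. 116.]
 [321.  64.]]
```

My viewing budget is used up, so I'll check numerically that the hook lies where expected.

```bash
python3 - <<'E'
from h import *
g=cv2.imread('pics/w7.png',0)
for r in (110,125,160,200,225): print(r,' '.join(str(v) for v in g[r,280:362:2]))
print('col298',g[50:150:3,298]);print('col321',g[30:160:3,321])
E
```

```text
110 191 221 212 221 225 221 109 74 87 71 48 169 220 186 220 223 220 219 202 215 219 222 221 221 192 106 105 109 112 110 140 165 172 165 147 104 97 94 88 84 89
125 181 221 213 221 225 224 156 70 85 80 55 126 216 178 222 223 221 218 205 218 219 220 220 222 175 102 106 106 106 106 146 165 174 160 141 93 87 92 93 92 90
160 171 215 214 220 226 221 220 218 219 208 223 208 144 132 170 180 175 174 174 174 172 170 172 174 177 172 171 141 86 85 86 88 85 92 95 96 97 102 95 96 100
200 118 110 107 106 105 101 101 101 101 99 95 94 94 110 163 175 174 171 172 173 173 168 169 175 174 168 163 128 80 84 89 87 91 92 95 97 102 99 94 89 100
225 97 95 97 97 90 90 88 94 95 96 96 90 90 94 160 172 172 172 173 170 169 166 168 174 171 166 156 120 79 81 86 89 98 97 96 95 98 98 95 94 94
col298 [176 156 102 128 135 128 118  91 134 152 140 144 109  61  69  72  74  71
  72  73  71  73  76  76  76  80  75  77  77  80  77  78  67  82]
col321 [220 219 220 162 174 140 173 168 144  94 177 118  85  87 148 179 165 178
 177 176 171 171 151 223 221 222 220 222 219 220 220 221 219 218 218 219
 219 218 218 216 202  69 153 171]
```

```bash
python3 -c "
from workcell import job
print(job.finish_job())"
```

```text
the job is handed in; nothing more can be done
None
```

The snap hook is clipped on the eye's right leg with the gate shut, pulled against the stop and tugged at about 12 N for about 1.6 s, then laid down and released at 18 s; I checked its final position only from pixel values, having used up my picture views.

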